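Open a control box for service and pin its panel open

TASK

Expose the circuit board of the control box for service: turn both wing fasteners a quarter turn to unlocked, swing the access panel up and over until it rests fully open on its stop, then push the headed lock pin fully home through the fork and the panel's lug so the panel cannot fall shut. Let go of everything, do not touch the circuit board, and leave the other things on the bench and on the box where they are.

Things in the scene. Friction and masses are not known exactly. Their poses are not given: they have to be found in the camera images.
- case: grey steel control box, 220 (x) x 340 (y) x 100 mm high, fixed to the bench, yaw varies. Origin: centre of its underside; x points from its front (robot side) to its rear, y to its left, z up. All offsets below are mm in this frame. In its top an aluminium access panel, 4 mm thick, top at z = 105, spans x = -85 to 56, y = -85 to 155, hinged at the rear. Right of it: a fixed strip, two fuse holders
- cam_left (a joint): angle of the left wing fastener, rad: 0 locked (wing fore-and-aft, along case x), 1.57 unlocked (wing crosswise, along case y); stops at both ends; grows anticlockwise seen from above; starts at 0 to 0.2. Drags with 0.05 N m and stays where left. Locked, its tongue sits under the case's front flange and the panel cannot be lifted
- cam_left_wing (a point): centre of the left wing, on its upright turning axis, at x = -56, y = 127, z = 123 with the panel shut. The wing is a black upright blade 48 mm long, 8 mm thick, 20 mm high (10 mm above and below this point), on a round boss: 26 mm across, 4 mm high, then 18 mm across to 10 mm above the panel. It rides on the panel
- cam_right (a joint): angle of the right wing fastener, same kind, values, direction and stiffness as cam_left
- cam_right_wing (a point): centre of the right fastener's wing, same shape, at case x = -56, y = -57, z = 123 with the panel shut
- panel (a joint): opening angle of the panel, rad: 0 shut, 1.83 fully open on its stop (leaning back 15 degrees past upright). The front edge rises and goes over to the rear; the handle side ends facing the rear, the underside the robot. Mass about 0.45 kg (varies); the hinge drags with 0.12 N m: the panel falls shut from below about 1.3 rad, stays where left above that, and must then still be brought to its stop
- hinge (a point): middle of the panel's hinge line, which runs along case y, at case x = 60, y = 35, z = 103
- handle (a point): middle of the grip bar of the panel's steel bow handle: round bar 9 mm thick, 66 mm long along case y, with a leg at each end, standing 40 mm above the hinge plane (33 mm clear under the bar) and 128 mm from the hinge line: at x = -68, y = 35, z = 143 with the panel shut, 17 mm behind the panel's front edge, midway between the wings. Moves with the panel
- pin (a joint): travel of the headed lock pin, m: 0 drawn out, 0.024 home (head against the guide bush); starts at 0 to 0.003. Slides level along case y, in towards +y (left), drags with 1.5 N, captive in a fork at the box's rear right. Only with the panel on its stop is the panel's lug hole (13 mm) in line with the fork; otherwise the lug blocks the pin, and a pin pushed in early keeps the panel off its stop
- pin_head (a point): centre of the outer (right-hand) flat face of the pin's head, a steel disc 22 mm across and 10 mm thick; at case x = 88, y = -164, z = 133 when drawn out and y = -140 when home, 33 mm above the case's top
- board: green circuit board with components inside the case under the panel, 125 x 215 mm, origin under its middle, its top 72 mm below the case's top
- lens_cap: loose black lens cap, disc 42 mm across and 12 mm thick, lying on the right-hand strip of the box; bystander, origin under its centre
- screwdriver: loose screwdriver lying on the bench at the right front; bystander
- battery: loose grey battery pack, 72 x 40 x 22 mm, bystander right of the box, origin under its centre
- screw_dish: loose steel dish of screws, 100 x 75 x 22 mm, bystander left of the box, origin under its centre
- tribrach: loose tribrach (levelling base), 110 mm across and 44 mm high, bystander at the right rear, origin under its centre
- cleaner: loose white bottle, 60 mm across and 150 mm high, bystander at the left rear, origin under its centre
- brush: loose cleaning brush lying on the bench, bystander at the left front

How it is judged:
By the outcome, as a careful person would: the job done as asked, in the order asked, and still so for the second after the job is handed in, with the robot touching nothing.
It also fails if it takes over 72 s, if anything falls off the work surface, if the arm or the gripper's body presses on something with over 40 N, if the wrist force passes 120 N, or if a joint passes its speed limit or range.

ROBOT

A 6-joint arm with a two-finger parallel gripper is mounted at the origin on the work surface. World frame = base frame: x ahead of the robot, y to its left, z up, the work surface at z = 0. Lengths are in mm, angles in rad, forces in N, time in s.
With the tool pointing down it reaches from about 275 to 750 mm from the base axis. Payload 10.2 kg.
Tool frame: the origin (TCP) lies midway between the tips of the shut fingers; the grasp point (between the pads) lies 19 mm behind it; z points along the fingers, y is the direction in which the jaws open and shut (so a half turn about z gives the same grasp; the last joint's range is limited). The gripper opens to 85 mm and grips with 20 to 120 N. Pads are 22 mm wide; open, the fingers measure 114 mm over their backs; the gripper's body (76 mm by 85 mm) begins 54 mm behind the grasp point. The pads swing forward as they close: fully open they stand 13 mm farther back than shut.
Start: joints at [-1.378, 0.313, 1.498, -0, 1.331, -0.223], TCP at [212.047, -480.278, 231.294] pointing down, gripper open.
Joint ranges: [-2.94, 2.94], [-0.97, 2.17], [0.19, 2.56], [-1.23, 4.37], [0.02, 3.11], [-2.88, 2.88]. Speed limits (rad/s): [2.39, 2.39, 3.01, 3.14, 3.14, 3.14].

INTERFACE

Orientations are given as a unit quaternion [w, x, y, z].
In Python, from rig import sense, optics, ctrl gives the robot as it stands.
- The arm moves only by the tool play_rows, never from a script. Its argument "plan" is a list of rows, each a list of 7 numbers: the shift along the world's x, y, z in mm, then the turn, a rotation vector about the world's x, y, z in rad, then the opening, from -1 (shut) to 1 (fully open), so that 0 is half open. A call has 1 to 5 rows; each row shifts and turns the pose as measured when the row begins; what a row does not reach is not made up. A row lasts 1/12 s, in which the tool goes at most 41.7 mm and 7.16 degrees, less where a joint would pass 70% of its speed; a pose out of reach is approached as far as the arm can. A call is refused whole if a number of a shift passes 41.7 or a number of a turn 0.125, either way. A call with a gripper value outside its range is refused whole. The fingers move at their own pace and stop on an object; "grip_force" is the grip in N (left out, the last holds). Time passes only in rows, so rows that do not move let the fingers close. It gives the time, the measured TCP pose, the force and the opening at its end, in the units of the state.
- sense(): the state, without advancing time (a new reading comes with each control period).
- optics.capture(name): name is "scene" or "top"; returns a dict with "img" (400x640x3 uint8, blue, green, red), "fx", "fy", "cx", "cy" (pixels), "dist" ([k1, k2, p1, p2, k3] as OpenCV has them; the pictures are not rectified), "world_to_cam" (4x4, takes a point from world to camera coordinates). Camera axes: x right, y up, looking along -z (the intrinsics and any distortion apply to the point x, -y, -z); pixel columns grow to the right and rows downward; lengths in mm; the calibration is good to about 2 mm. A picture is of the moment at which its call begins. There is no depth.
- ctrl.finish_job(): hands the job in, once; it reports no verdict.
The state is a dict: "time_s": time; "joints": joint angles; "dq": joint speeds; "tau": joint torques, N m; "eef_pos": TCP position; "ee_rot": TCP orientation; "force": force on the tool from outside, world axes, zero at the start; "wrist_torque": the same for the moment, N m; "grip_width": opening from 0.0 (shut) to 1.0 (fully open).
Only numpy, scipy, OpenCV 4.12 (cv2) and the standard library are available. Lean on these libraries where they do the work, as an engineer would, in place of code of your own. Each camera call takes 0.05 s, during which the arm holds its last target. There are 200 camera calls.

## Working session

There is one attempt and no reset: what is moved stays moved. The work goes in short steps, Python scripts to look and compute and a tool call to move; the robot and the scene stay as the last step left them, time stands still between calls to the robot, and variables do not carry over. Pictures are saved under pics/ and viewed, about 8 in all and at most 12, crops included, and the job is handed in when it is done.

Besides the shell and the picture viewer there is one more tool, called after ">>>" as a command line: name --pt "numbers of a row" for each row, then --argument value for the rest. play_rows: Moves the arm, as the interface text tells. Its arguments: {"type":"object","properties":{"plan":{"type":"array"},"grip_force":{"type":"number"}},"required":["plan"]}

```bash
mkdir -p pics; ls
python3 - <<'E'
from rig import sense, optics
import cv2
for k,v in sense().items(): print(k,v)
for n in("scene","top"):
    c=optics.capture(n); cv2.imwrite(f"pics/{n}0.png",c["img"]); print(n,c["fx"],c["fy"],c["cx"],c["cy"],c["dist"]); print(c["world_to_cam"])
E
```

```text
pics
time_s 0.0
joints [-1.37839429e+00  3.13449559e-01  1.49848349e+00 -1.22995143e-05
  1.33100383e+00 -2.23405511e-01]
dq [0.00037653 0.00043536 0.00053477 0.00193287 0.00016832 0.00038858]
tau [-8.38709657e-04 -4.12260497e+01 -2.59741509e+01 -2.39042110e-04
  4.16014896e-03  1.05536725e-05]
eef_pos [ 211.99182837 -479.99433092  230.7178403 ]
ee_rot [-6.72121114e-04  9.78465221e-01  2.06410658e-01  4.44634760e-06]
force [ 0.23184658 -0.25904218 -0.35341223]
wrist_torque [ 0.02257781  0.01082035 -0.05120863]
grip_width 1.0009068216716797
scene 483.7862814177429 483.7862814177429 317.69700221743835 194.7117115456034 [-0.0409346  0.         0.         0.         0.       ]
[[-7.88709767e-01  6.14587242e-01  1.48129960e-02  3.97717522e+02]
 [-4.74056431e-01 -6.23352439e-01  6.21853871e-01  2.40112881e+02]
 [ 3.91417173e-01  4.83440026e-01  7.82993192e-01 -1.84177223e+03]
 [ 0.00000000e+00  0.00000000e+00  0.00000000e+00  1.00000000e+00]]
top 501.1105804966076 501.1105804966076 319.0383820677751 195.8795799766139 [-0.09181143  0.          0.          0.          0.        ]
[[-1.04268225e-02 -9.99817862e-01  1.59851024e-02  2.46463541e+01]
 [ 9.86152975e-01 -7.63570351e-03  1.65662326e-01 -5.57280621e+02]
 [-1.65510095e-01  1.74910879e-02  9.86052975e-01 -1.51450200e+03]
 [ 0.00000000e+00  0.00000000e+00  0.00000000e+00  1.00000000e+00]]
```

View pics/top0.png

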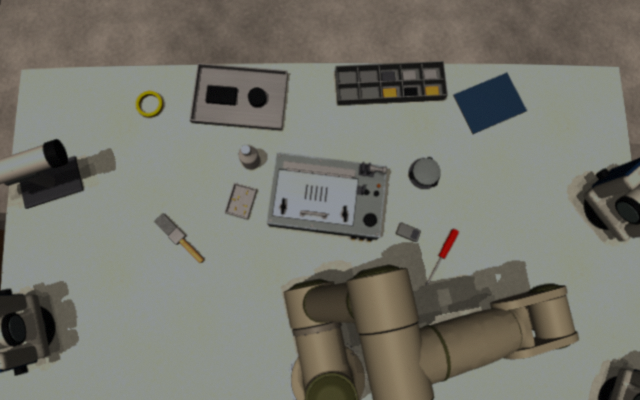

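View pics/scene0.png

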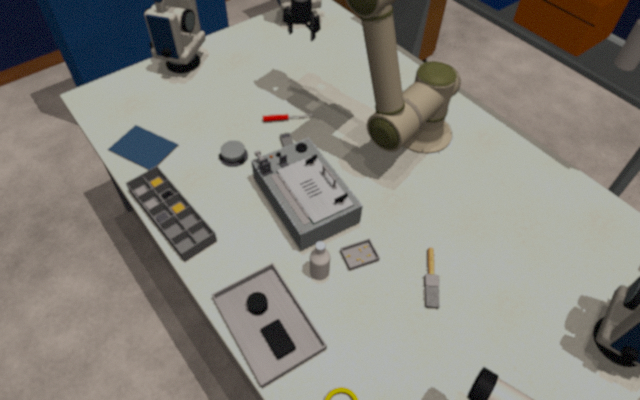

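The top view shows the box at columns 268–390, rows 153–240, with the wings near (283,207) and (345,213) and the handle at (314,212). Next I'll enlarge both views to pick landmarks.

```bash
cat > h.py <<'E'
import numpy as np, cv2
from rig import sense, optics
from scipy.optimize import least_squares
from scipy.spatial.transform import Rotation as R
def proj(c,P):
    M=np.diag([1,-1,-1,1.])@np.array(c["world_to_cam"])
    K=np.array([[c["fx"],0,c["cx"]],[0,c["fy"],c["cy"]],[0,0,1]])
    return cv2.projectPoints(np.array(P,float).reshape(-1,3),cv2.Rodrigues(M[:3,:3])[0],M[:3,3],K,np.array(c["dist"],float))[0].reshape(-1,2)
def w(p,P):  # case->world, p=(x,y,yaw)
    P=np.array(P,float).reshape(-1,3); c,s=np.cos(p[2]),np.sin(p[2])
    return np.c_[p[0]+c*P[:,0]-s*P[:,1], p[1]+s*P[:,0]+c*P[:,1], P[:,2]]
def crop(c,x0,y0,x1,y1,k,name):
    cv2.imwrite(name,cv2.resize(c["img"][y0:y1,x0:x1],None,fx=k,fy=k,interpolation=cv2.INTER_CUBIC))
E
python3 - <<'E'
from h import *
crop(optics.capture("top"),255,140,405,250,5,"pics/t1.png")
crop(optics.capture("scene"),240,125,375,255,4.5,"pics/s1.png")
E
```

```text
(no output)
```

View pics/t1.png

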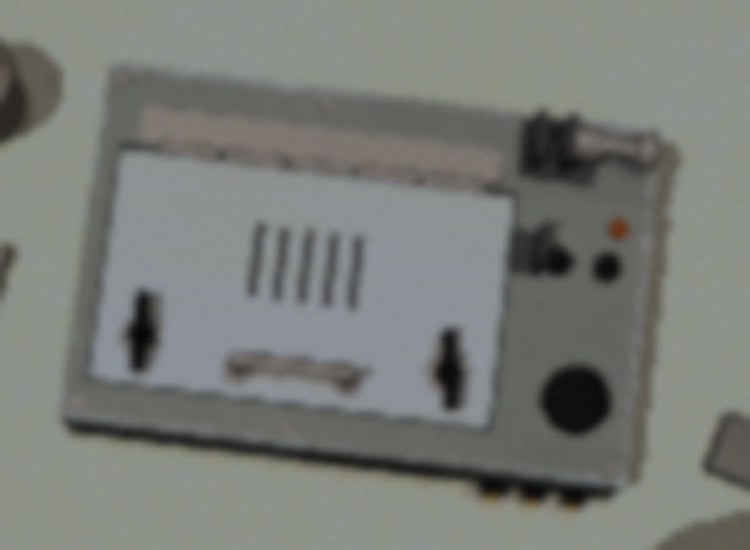

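View pics/s1.png

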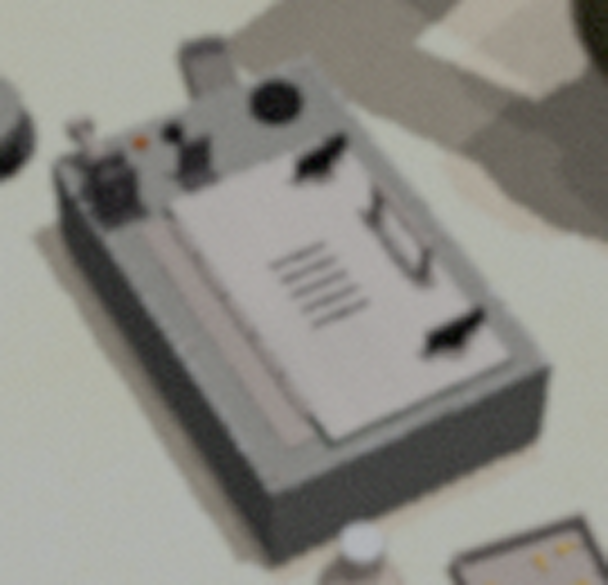

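The top crop gives the panel corners at (120,152), (516,193), (91,379) and (490,426), the pin head near (655,148) and the lens cap at (576,400). The scene crop shows the same parts from the rear left. Now I'll fit the case pose.

```bash
cat > fit.py <<'E'
from h import *
T=[((56,155,105),120,152),((56,-85,105),516,193),((-85,155,105),91,379),((-85,-85,105),490,426),((110,170,100),110,68),((-110,170,100),68,418),((-110,-170,100),628,481),((-68,35,143),295,364),((-56,127,133),143,330),((-56,-57,133),451,368),((88,-158,133),652,146)]
S=[((56,-85,105),172,200),((-85,155,105),508,362),((56,155,105),338,440),((-110,170,100),550,368),((110,170,100),272,490),((110,-170,100),60,160),((-110,-170,100),304,60),((-68,35,143),400,228)]
def pick(L,k,o): return np.array([[(a+.5)/k-.5+o[0],(b+.5)/k-.5+o[1]] for _,a,b in L])
ct,cs=optics.capture("top"),optics.capture("scene")
pt,ps=pick(T,5,(255,140)),pick(S,4.5,(240,125))
def res(p,cams="ts"):
    r=[]
    if "t" in cams: r.append(proj(ct,w(p,[t[0] for t in T]))-pt)
    if "s" in cams: r.append(proj(cs,w(p,[t[0] for t in S]))-ps)
    return np.vstack(r).ravel()
for m in("t","s","ts"):
    f=least_squares(res,[550,0,-.1],args=(m,),loss="soft_l1"); print(m,f.x.round(3)); print(res(f.x,m).reshape(-1,2).round(1).tolist())
E
python3 fit.py
```

```text
t [ 5.54833e+02 -5.87400e+00 -1.22000e-01]
[[0.3, -0.5], [0.0, 0.2], [0.2, 0.2], [0.6, -0.2], [-0.3, -1.0], [-1.2, 0.3], [0.3, 0.5], [0.2, 0.4], [-0.2, 0.1], [0.6, -0.5], [-0.9, 0.1]]
s [ 5.56145e+02 -2.65100e+00 -1.47000e-01]
[[-0.6, 0.9], [0.8, -0.3], [-1.5, 0.5], [0.8, -0.4], [-0.4, 1.3], [-1.7, -0.2], [2.1, -0.6], [0.7, -2.5]]
ts [ 5.55222e+02 -5.53300e+00 -1.28000e-01]
[[0.3, -0.9], [-0.0, 0.3], [-0.1, -0.3], [0.3, -0.1], [-0.2, -1.4], [-1.4, -0.2], [-0.0, 0.7], [-0.1, 0.2], [-0.4, -0.3], [0.4, -0.5], [-0.9, 0.3], [-1.2, 0.6], [0.9, -1.8], [-0.8, -0.4], [0.9, -2.0], [0.6, 0.6], [-2.6, -0.1], [0.7, -1.2], [0.3, -3.5]]
```

Pose fit: case at about (555, -5.5), yaw -0.124, with the two cameras agreeing within about 3 mm. That puts the right wing at (492,-55), the left wing at (515,127), the handle at (492,38) and the pin head at (622,-179). I'll move to above the right wing first.

>>> play_rows --pt "22 34 0 0 0 -0.04 -0.1" --pt "22 34 0 0 0 -0.04 -0.1" --pt "22 34 0 0 0 -0.04 -0.1" --pt "22 34 0 0 0 -0.04 -0.1" --pt "22 34 0 0 0 -0.04 -0.1" --grip_force 25

```text
time_s: 0.72
eef_pos: [320.7, -308.8, 229.5]
ee_rot: [-0.0, 0.995, 0.098, -0.0]
force: [1.2, -0.6, -0.3]
grip_width: 0.447
```

>>> play_rows --pt "22 34 0 0 0 -0.04 -0.1" --pt "22 34 0 0 0 -0.04 -0.1" --pt "22 34 0 0 0 -0.04 -0.1" --pt "22 34 0 0 0 -0.04 -0.1" --pt "22 34 0 0 0 -0.04 -0.1"

```text
time_s: 1.13
eef_pos: [431.9, -132.2, 230.3]
ee_rot: [0.0, 1.0, -0.008, 0.0]
force: [1.1, -0.8, 0.1]
grip_width: 0.45
```

>>> play_rows --pt "20 26 -20 0 0 -0.03 -0.1" --pt "20 26 -25 0 0 -0.015 -0.1" --pt "18 23 -25 0 0 0 -0.1" --pt "0 0 -10 0 0 0 -0.1" --pt "0 0 0 0 0 0 -0.1"

```text
time_s: 1.55
eef_pos: [494.8, -46.3, 148.6]
ee_rot: [0.001, 1.0, -0.028, 0.003]
force: [0.0, 0.1, 0.8]
grip_width: 0.451
```

```bash
cat > q.py <<'E'
from h import *
p=(555,-5.5,-.124)
s=sense(); q=s["ee_rot"]; r=R.from_quat([q[1],q[2],q[3],q[0]]); y=r.apply([0,1,0])
print("tcp",s["eef_pos"].round(1),"jaw",np.degrees(np.arctan2(y[1],y[0])).round(1),"J",s["joints"].round(2),"F",s["force"].round(1),"g",round(s["grip_width"],3),"t",s["time_s"])
d=s["eef_pos"][:2]-np.array(p[:2]); c,sn=np.cos(p[2]),np.sin(p[2]); print("tcp in case",(c*d[0]+sn*d[1]).round(1),(-sn*d[0]+c*d[1]).round(1))
E
python3 q.py
python3 - <<'E'
from h import *
a=optics.capture("top");b=optics.capture("scene")
A=cv2.resize(a["img"][140:250,265:400],None,fx=3.5,fy=3.5,interpolation=cv2.INTER_CUBIC)
B=cv2.resize(b["img"][120:250,250:375],None,fx=385/130,fy=385/130,interpolation=cv2.INTER_CUBIC)
cv2.imwrite("pics/a2.png",np.hstack([A[:385],B[:385]])[:, :800])
E
```

```text
tcp [494.8 -46.3 148.6] jaw -93.2 J [-0.33  0.33  1.7  -0.    1.1   1.3 ] F [0.  0.1 0.8] g 0.451 t 1.55
tcp in case -54.7 -48.0
```

View pics/a2.png

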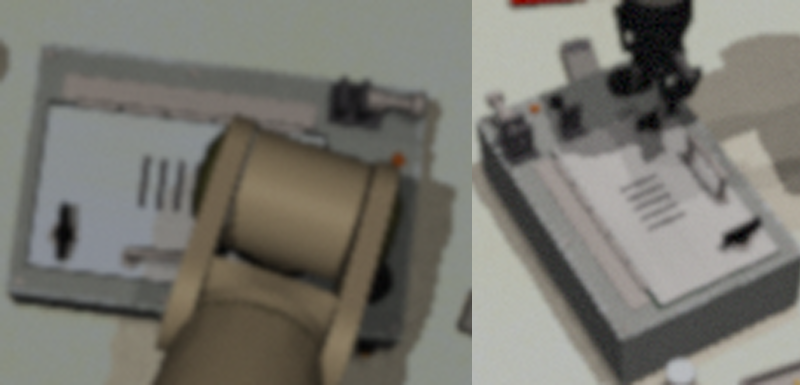

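The picture shows the gripper over the right wing (scene crop near (655,120)), with the left wing and handle clear. The tool is about 9 mm too far left, so I'll correct that, descend and grip.

>>> play_rows --pt "-2 -7 0 0 0 0 -0.1" --pt "0 -1 0 0 0 0 -0.1" --pt "0 0 -10 0 0 0 -0.1" --pt "0 0 -10 0 0 0 -0.1" --pt "0 0 0 0 0 0 -0.1"

```text
time_s: 2.07
eef_pos: [493.6, -60.3, 133.2]
ee_rot: [0.003, 0.999, -0.032, 0.008]
force: [0.1, 0.0, -0.4]
grip_width: 0.452
```

```bash
python3 q.py
```

```text
tcp [493.6 -60.3 133.2] jaw -93.6 J [-0.36  0.35  1.73 -0.    1.05  1.28] F [ 0.1  0.  -0.4] g 0.452 t 2.0667
tcp in case -54.2 -62.0
```

>>> play_rows --pt "0 2 0 0 0 0 -0.1" --pt "0 0 0 0 0 0 -0.1" --pt "0 0 0 0 0 0 -0.1"

```text
time_s: 2.32
eef_pos: [493.2, -58.5, 132.6]
ee_rot: [0.003, 0.999, -0.032, 0.008]
force: [0.1, 0.8, -0.8]
grip_width: 0.453
```

```bash
python3 q.py
```

```text
tcp [493.2 -58.5 132.6] jaw -93.7 J [-0.35  0.35  1.73 -0.    1.05  1.28] F [ 0.1  0.8 -0.8] g 0.453 t 2.3167
tcp in case -54.8 -60.3
```

>>> play_rows --pt "-1 3 0 0.006 0.016 0 -0.1" --pt "0 0 -5 0 0 0 -0.1" --pt "0 0 -5 0 0 0 -0.1" --pt "0 0 -2 0 0 0 -0.1" --pt "0 0 0 0 0 0 -0.1"

```text
time_s: 2.73
eef_pos: [492.4, -54.8, 119.8]
ee_rot: [-0.0, 0.999, -0.032, -0.001]
force: [0.3, 0.6, -0.4]
grip_width: 0.448
```

```bash
python3 q.py
```

```text
tcp [492.4 -54.8 119.8] jaw -93.6 J [-0.35  0.37  1.73 -0.    1.04  1.29] F [ 0.3  0.6 -0.4] g 0.448 t 2.7333
tcp in case -56.0 -56.7
```

Centred. Close at 30 N.

>>> play_rows --pt "0 0 -1 0 0 0 -0.7" --pt "0 0 0 0 0 0 -1" --pt "0 0 0 0 0 0 -1" --pt "0 0 0 0 0 0 -1" --pt "0 0 0 0 0 0 -1" --grip_force 30

```text
time_s: 3.15
eef_pos: [492.8, -52.9, 118.6]
ee_rot: [-0.002, 0.999, -0.032, -0.001]
force: [-0.7, -2.2, -2.5]
grip_width: 0.085
```

```bash
python3 q.py
```

```text
tcp [492.8 -52.9 118.6] jaw -93.7 J [-0.35  0.37  1.73  0.    1.04  1.29] F [-0.7 -2.2 -2.5] g 0.085 t 3.15
tcp in case -55.9 -54.8
```

The opening reads 7–8 mm, so the wing is held. Now I'll turn it anticlockwise.

>>> play_rows --pt "0 0 0 0 0 0.06 -1" --pt "0 0 0 0 0 0.1 -1" --pt "0 0 0 0 0 0.1 -1" --pt "0 0 0 0 0 0.1 -1" --pt "0 0 0 0 0 0.1 -1"

```text
time_s: 3.57
eef_pos: [492.8, -52.9, 118.6]
ee_rot: [-0.002, 0.979, 0.205, -0.001]
force: [-0.6, 0.7, -2.5]
grip_width: 0.082
```

```bash
python3 q.py; python3 -c "from rig import sense;print(sense()['wrist_torque'])"
```

```text
tcp [492.8 -52.9 118.6] jaw -66.4 J [-0.35  0.37  1.73  0.    1.04  0.81] F [-0.6  0.7 -2.5] g 0.082 t 3.5667
tcp in case -55.9 -54.7
[ 0.03539983 -0.10110257 -0.03409491]
```

>>> play_rows --pt "0 0 0 0 0 0.11 -1" --pt "0 0 0 0 0 0.11 -1" --pt "0 0 0 0 0 0.11 -1" --pt "0 0 0 0 0 0.11 -1" --pt "0 0 0 0 0 0.11 -1"

```text
time_s: 3.98
eef_pos: [492.8, -52.7, 118.6]
ee_rot: [-0.002, 0.88, 0.475, -0.001]
force: [-0.7, 1.1, -1.1]
grip_width: 0.08
```

>>> play_rows --pt "0 0 0 0 0 0.11 -1" --pt "0 0 0 0 0 0.11 -1" --pt "0 0 0 0 0 0.11 -1" --pt "0 0 0 0 0 0.08 -1" --pt "0 0 0 0 0 0 -1"

```text
time_s: 4.4
eef_pos: [492.7, -52.6, 118.6]
ee_rot: [-0.002, 0.757, 0.653, -0.001]
force: [-0.3, 0.5, -1.0]
grip_width: 0.079
```

```bash
python3 q.py; python3 -c "from rig import sense;print(sense()['wrist_torque'])"
```

```text
tcp [492.7 -52.6 118.6] jaw -8.4 J [-0.34  0.37  1.73  0.    1.04 -0.2 ] F [-0.3  0.5 -1. ] g 0.079 t 4.4
tcp in case -56.0 -54.4
[ 0.01919016 -0.11558168  0.1020957 ]
```

>>> play_rows --pt "0 0 0 0 0 0.03 -1" --pt "0 0 0 0 0 0.03 -1" --pt "0 0 0 0 0 0.03 -1" --pt "0 0 0 0 0 0 -1"

```text
time_s: 4.73
eef_pos: [492.6, -52.5, 118.7]
ee_rot: [-0.003, 0.731, 0.682, -0.0]
force: [0.0, -0.2, -1.6]
grip_width: 0.084
```

```bash
python3 q.py; python3 -c "from rig import sense;print(sense()['wrist_torque'])"
```

```text
tcp [492.6 -52.5 118.7] jaw -3.9 J [-0.34  0.37  1.73  0.    1.04 -0.28] F [ 0.  -0.2 -1.6] g 0.084 t 4.7333
tcp in case -56.1 -54.4
[ 0.07753128 -0.08120398 -0.80303826]
```

The wrist moment jumped to -0.8 N·m, so the right wing is on its stop. I'll release, rise and go to the left wing.

>>> play_rows --pt "0 0 0 0 0 -0.04 -0.5" --pt "0 0 0 0 0 0 -0.1" --pt "0 0 0 0 0 0 -0.1" --pt "0 0 12 0 0 0 -0.1" --pt "0 0 20 0 0 0 -0.1"

```text
time_s: 5.15
eef_pos: [490.9, -52.5, 148.5]
ee_rot: [-0.005, 0.747, 0.664, -0.002]
force: [0.5, 0.6, 0.4]
grip_width: 0.45
```

>>> play_rows --pt "0 0 20 0 0 -0.1 -0.1" --pt "1 5 5 0 0 -0.12 -0.1" --pt "2 15 0 0 0 -0.12 -0.1" --pt "2 16 0 0 0 -0.12 -0.1" --pt "2 16 0 0 0 -0.12 -0.1"

```text
time_s: 5.57
eef_pos: [499.6, -2.0, 179.2]
ee_rot: [-0.002, 0.911, 0.413, 0.001]
force: [-0.2, 0.2, 0.6]
grip_width: 0.45
```

>>> play_rows --pt "2 16 0 0 0 -0.12 -0.1" --pt "2 16 0 0 0 -0.12 -0.1" --pt "2 16 0 0 0 -0.12 -0.1" --pt "2 16 0 0 0 -0.12 -0.1" --pt "2 16 0 0 0 -0.12 -0.1"

```text
time_s: 5.98
eef_pos: [510.0, 81.6, 179.9]
ee_rot: [-0.001, 0.994, 0.113, 0.002]
force: [0.4, -0.2, 0.0]
grip_width: 0.449
```

>>> play_rows --pt "2 16 0 0 0 -0.12 -0.1" --pt "2 12 0 0 0 -0.1 -0.1" --pt "1 5 0 0 0 -0.06 -0.1" --pt "0 0 0 0 0 0 -0.1" --pt "0 0 0 0 0 0 -0.1"

```text
time_s: 6.4
eef_pos: [515.1, 119.1, 180.1]
ee_rot: [-0.001, 0.999, -0.033, 0.003]
force: [0.5, 0.1, 0.3]
grip_width: 0.446
```

```bash
python3 q.py
```

```text
tcp [515.1 119.1 180.1] jaw -93.8 J [0.01 0.36 1.57 0.   1.21 1.64] F [0.5 0.1 0.3] g 0.446 t 6.4
tcp in case -55.0 118.7
```

>>> play_rows --pt "0 5 -15 0 0 -0.02 -0.1" --pt "0 4 -15 0 0 0 -0.1" --pt "0 0 -12 0 0 0 -0.1" --pt "0 0 -3 0 0 0 -0.1" --pt "0 0 0 0 0 0 -0.1"

```text
time_s: 6.82
eef_pos: [515.5, 126.0, 134.5]
ee_rot: [-0.0, 0.999, -0.04, 0.004]
force: [0.1, -0.4, 0.3]
grip_width: 0.449
```

```bash
python3 q.py
```

```text
tcp [515.5 126.  134.5] jaw -94.6 J [ 0.02  0.42  1.62 -0.    1.1   1.67] F [ 0.1 -0.4  0.3] g 0.449 t 6.8167
tcp in case -55.4 125.6
```

>>> play_rows --pt "0 3 0 0 0 0 -0.1" --pt "0 0 -8 0 0 0 -0.1" --pt "0 0 -6 0 0 0 -0.1" --pt "0 0 -2 0 0 0 -0.1" --pt "0 0 0 0 0 0 -0.1"

```text
time_s: 7.23
eef_pos: [516.5, 128.3, 119.1]
ee_rot: [-0.0, 0.999, -0.039, 0.005]
force: [-0.2, 0.6, 0.4]
grip_width: 0.453
```

>>> play_rows --pt "0 0 0 0 0 0 -0.7" --pt "0 0 0 0 0 0 -1" --pt "0 0 0 0 0 0 -1" --pt "0 0 0 0 0 0 -1" --pt "0 0 0 0 0 0 -1"

```text
time_s: 7.65
eef_pos: [516.7, 129.5, 119.4]
ee_rot: [-0.001, 0.999, -0.039, 0.006]
force: [0.2, 0.1, -3.3]
grip_width: 0.081
```

```bash
python3 q.py
```

```text
tcp [516.7 129.5 119.4] jaw -94.5 J [0.02 0.44 1.63 0.   1.06 1.67] F [ 0.2  0.1 -3.3] g 0.081 t 7.65
tcp in case -54.7 129.2
```

The left wing is held (opening about 7 mm). I'll turn it the same way.

>>> play_rows --pt "0 0 0 0 0 0.06 -1" --pt "0 0 0 0 0 0.11 -1" --pt "0 0 0 0 0 0.11 -1" --pt "0 0 0 0 0 0.11 -1" --pt "0 0 0 0 0 0.11 -1"

```text
time_s: 8.07
eef_pos: [516.8, 129.2, 119.4]
ee_rot: [-0.003, 0.976, 0.218, 0.005]
force: [1.0, 0.3, -1.4]
grip_width: 0.081
```

>>> play_rows --pt "0 0 0 0 0 0.11 -1" --pt "0 0 0 0 0 0.11 -1" --pt "0 0 0 0 0 0.11 -1" --pt "0 0 0 0 0 0.11 -1" --pt "0 0 0 0 0 0.11 -1"

```text
time_s: 8.48
eef_pos: [517.0, 129.0, 119.4]
ee_rot: [-0.004, 0.873, 0.487, 0.005]
force: [-0.3, 0.9, -2.2]
grip_width: 0.081
```

>>> play_rows --pt "0 0 0 0 0 0.11 -1" --pt "0 0 0 0 0 0.11 -1" --pt "0 0 0 0 0 0.11 -1" --pt "0 0 0 0 0 0.08 -1" --pt "0 0 0 0 0 0 -1"

```text
time_s: 8.9
eef_pos: [517.2, 129.0, 119.4]
ee_rot: [-0.005, 0.748, 0.664, 0.004]
force: [-0.6, 0.2, -1.6]
grip_width: 0.082
```

```bash
python3 q.py; python3 -c "from rig import sense;print(sense()['wrist_torque'])"
```

```text
tcp [517.2 129.  119.4] jaw -6.8 J [0.02 0.44 1.62 0.02 1.08 0.13] F [-0.6  0.2 -1.6] g 0.082 t 8.9
tcp in case -54.1 128.8
[ 0.05215588 -0.05628243 -0.19903655]
```

>>> play_rows --pt "0 0 0 0 0 0.03 -1" --pt "0 0 0 0 0 0.03 -1" --pt "0 0 0 0 0 0.03 -1" --pt "0 0 0 0 0 0 -1"

```text
time_s: 9.23
eef_pos: [517.1, 129.1, 119.5]
ee_rot: [-0.006, 0.721, 0.692, 0.005]
force: [0.9, 1.0, -1.7]
grip_width: 0.08
```

```bash
python3 q.py; python3 -c "from rig import sense;print(sense()['wrist_torque'])"
```

```text
tcp [517.1 129.1 119.5] jaw -2.3 J [0.02 0.44 1.62 0.02 1.08 0.05] F [ 0.9  1.  -1.7] g 0.08 t 9.2333
tcp in case -54.2 128.8
[ 0.19274449 -0.06287296 -0.9086121 ]
```

Left wing on its stop too (-0.9 N·m). The wing axes found by gripping refine the pose to origin (555.7,-3.9), yaw -0.134, which puts the handle at (493,40). Release and go to the handle.

>>> play_rows --pt "0 0 0 0 0 -0.05 -0.5" --pt "0 0 0 0 0 0 -0.1" --pt "0 0 0 0 0 0 -0.1" --pt "0 0 15 0 0 0 -0.1" --pt "0 0 20 0 0 -0.03 -0.1"

```text
time_s: 9.65
eef_pos: [515.5, 128.5, 152.5]
ee_rot: [-0.008, 0.751, 0.66, 0.002]
force: [0.5, 0.6, 0.9]
grip_width: 0.451
```

>>> play_rows --pt "0 0 12 0 0 0 -0.1" --pt "-3 -10 0 0 0 0 -0.1" --pt "-6 -22 0 0 0 0 -0.1" --pt "-6 -25 0 0 0 0 -0.1" --pt "-6 -20 0 0 0 0 -0.1"

```text
time_s: 10.07
eef_pos: [494.6, 50.4, 167.5]
ee_rot: [-0.005, 0.749, 0.663, 0.004]
force: [-0.0, 0.1, -0.7]
grip_width: 0.45
```

>>> play_rows --pt "-1 -4 0 0 0 0 -0.1" --pt "0 0 0 0 0 0 -0.1" --pt "0 0 0 0 0 0 -0.1"

```text
time_s: 10.32
eef_pos: [492.0, 42.4, 166.2]
ee_rot: [-0.005, 0.75, 0.661, 0.004]
force: [0.3, -0.3, 0.3]
grip_width: 0.448
```

```bash
sed -i 's/^p=.*/p=(555.7,-3.9,-.134)/' q.py; python3 q.py;python3 - <<'E'
from h import *
a=optics.capture("top");b=optics.capture("scene")
A=cv2.resize(a["img"][140:250,265:400],None,fx=3.5,fy=3.5,interpolation=cv2.INTER_CUBIC)
B=cv2.resize(b["img"][120:250,250:375],None,fx=385/130,fy=385/130,interpolation=cv2.INTER_CUBIC)
cv2.imwrite("pics/a3.png",np.hstack([A[:385],B[:385]])[:, :800])
E
```

```text
tcp [492.   42.4 166.2] jaw -7.2 J [-0.16  0.31  1.68  0.01  1.15 -0.04] F [ 0.3 -0.3  0.3] g 0.448 t 10.3167
tcp in case -69.3 37.4
```

View pics/a3.png

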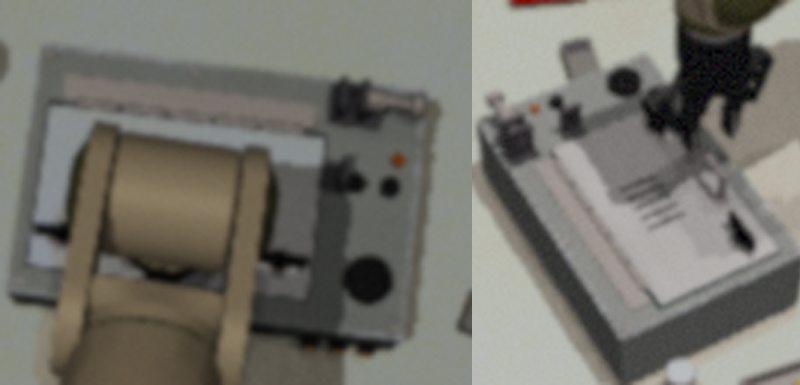

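Both wings now lie crosswise (left near (48,230), right near (285,262) in the top crop), and the fingers straddle the handle. Descend and grip at 20 N.

>>> play_rows --pt "1 -2 -12 0 0 0 -0.1" --pt "0 0 -15 0 0 0 -0.1" --pt "0 0 -11 0 0 0 -0.1" --pt "0 0 -2 0 0 0 -0.1" --pt "0 0 0 0 0 0 -0.1" --grip_force 20

```text
time_s: 10.83
eef_pos: [494.3, 44.6, 124.9]
ee_rot: [-0.005, 0.748, 0.664, 0.004]
force: [-0.2, 0.0, 0.7]
grip_width: 0.45
```

>>> play_rows --pt "0 0 0 0 0 0 -0.7" --pt "0 0 0 0 0 0 -1" --pt "0 0 0 0 0 0 -1" --pt "0 0 0 0 0 0 -1" --pt "0 0 0 0 0 0 -1"

```text
time_s: 11.25
eef_pos: [493.7, 45.6, 126.0]
ee_rot: [-0.005, 0.747, 0.664, 0.003]
force: [1.6, -1.3, -4.1]
grip_width: 0.098
```

```bash
python3 q.py
```

```text
tcp [493.7  45.6 126. ] jaw -6.7 J [-0.15  0.36  1.72  0.01  1.06 -0.04] F [ 1.6 -1.3 -4.1] g 0.098 t 11.25
tcp in case -68.0 40.8
```

Bar held. Next: the arc increments.

```bash
cat > arc.py <<'E'
import numpy as np,sys
from rig import sense
O=np.array([555.7,-3.9]);y=-.134;ex=np.array([np.cos(y),np.sin(y)])
H=lambda t:np.array([60-128*np.cos(t)+40*np.sin(t),103+128*np.sin(t)+40*np.cos(t)])
s=sense();e=s["eef_pos"]; cx=(e[:2]-O)@ex; cur=np.array([cx,e[2]+17])
r=cur-[60,103]; t=np.arctan2(r[1],-r[0])-np.arctan2(40,128)
print("theta",t.round(3),"radius",np.hypot(*r).round(1),"want 134.1","F",s["force"].round(1),"g",round(s["grip_width"],3))
th=t;p=cur
for k in range(int(sys.argv[1])):
    th+=float(sys.argv[2]);n=H(th);d=n-p;p=n;print(round(th,2),np.round([*(d[0]*ex),d[1]],1))
E
python3 arc.py 10 0.08
```

```text
theta -0.0 radius 134.1 want 134.1 F [ 1.6 -1.3 -4.1] g 0.098
0.08 [ 3.6 -0.5 10.1]
0.16 [ 4.4 -0.6  9.8]
0.24 [ 5.1 -0.7  9.4]
0.32 [ 5.8 -0.8  9. ]
0.4 [ 6.5 -0.9  8.5]
0.48 [ 7.2 -1.   7.9]
0.56 [ 7.8 -1.1  7.3]
0.64 [ 8.3 -1.1  6.6]
0.72 [ 8.8 -1.2  6. ]
0.8 [ 9.3 -1.3  5.2]
```

>>> play_rows --pt "2 0 6 0 0 0 -1" --pt "4 -0.5 10 0 0 0 -1" --pt "5 -0.6 9.5 0 0 0 -1" --pt "5.5 -0.7 9 0 0 0 -1" --pt "3 -0.4 4 0 0 0 -1"

```text
time_s: 11.67
eef_pos: [512.8, 43.0, 165.6]
ee_rot: [-0.007, 0.748, 0.664, 0.002]
force: [-1.4, 0.2, -5.7]
grip_width: 0.095
```

```bash
python3 arc.py 10 0.08; python3 q.py
```

```text
theta 0.329 radius 134.8 want 134.1 F [-1.4  0.2 -5.7] g 0.095
0.41 [ 7.2 -1.   8. ]
0.49 [ 7.3 -1.   7.8]
0.57 [ 7.9 -1.1  7.2]
0.65 [ 8.4 -1.1  6.6]
0.73 [ 8.9 -1.2  5.9]
0.81 [ 9.3 -1.3  5.1]
0.89 [ 9.7 -1.3  4.4]
0.97 [10.  -1.4  3.6]
1.05 [10.3 -1.4  2.7]
1.13 [10.5 -1.4  1.9]
tcp [512.8  43.  165.6] jaw -6.8 J [-0.15  0.35  1.62  0.01  1.18 -0.04] F [-1.4  0.2 -5.7] g 0.095 t 11.6667
tcp in case -48.8 40.8
```

The panel is rising, with low force and the right radius.

>>> play_rows --pt "6 -0.8 7 0 0 0 -1" --pt "7 -1 7.5 0 0 0 -1" --pt "8 -1 7 0 0 0 -1" --pt "8.5 -1 6.5 0 0 0 -1" --pt "6 -0.8 4 0 0 0 -1"

```text
time_s: 12.08
eef_pos: [545.3, 38.6, 199.1]
ee_rot: [-0.012, 0.748, 0.664, -0.003]
force: [-3.0, -0.1, -4.9]
grip_width: 0.093
```

```bash
python3 arc.py 10 0.08; python3 q.py
```

```text
theta 0.676 radius 136.2 want 134.1 F [-3.  -0.1 -4.9] g 0.093
0.76 [10.2 -1.4  3.9]
0.84 [ 9.5 -1.3  4.9]
0.92 [ 9.8 -1.3  4.1]
1.0 [10.1 -1.4  3.3]
1.08 [10.3 -1.4  2.5]
1.16 [10.5 -1.4  1.6]
1.24 [10.6 -1.4  0.8]
1.32 [10.6 -1.4 -0.1]
1.4 [10.6 -1.4 -0.9]
1.48 [10.5 -1.4 -1.8]
tcp [545.3  38.6 199.1] jaw -6.8 J [-0.15  0.4   1.47  0.01  1.3  -0.03] F [-3.  -0.1 -4.9] g 0.093 t 12.0833
tcp in case -16.0 40.7
```

>>> play_rows --pt "9 -1.2 3.5 0 0 0 -1" --pt "9.5 -1.3 4 0 0 0 -1" --pt "10 -1.3 3.5 0 0 0 -1" --pt "10 -1.3 2.5 0 0 0 -1" --pt "7 -1 1 0 0 0 -1"

```text
time_s: 12.5
eef_pos: [588.8, 32.7, 219.4]
ee_rot: [-0.014, 0.747, 0.664, -0.007]
force: [-3.8, -0.1, 2.5]
grip_width: 0.096
```

```bash
python3 arc.py 10 0.08; python3 q.py
```

```text
theta 1.032 radius 137.2 want 134.1 F [-3.8 -0.1  2.5] g 0.096
1.11 [11.1 -1.5 -0.9]
1.19 [10.6 -1.4  1.2]
1.27 [10.6 -1.4  0.4]
1.35 [10.6 -1.4 -0.5]
1.43 [10.5 -1.4 -1.3]
1.51 [10.4 -1.4 -2.2]
1.59 [10.2 -1.4 -3. ]
1.67 [ 9.9 -1.3 -3.8]
1.75 [ 9.6 -1.3 -4.6]
1.83 [ 9.2 -1.2 -5.4]
tcp [588.8  32.7 219.4] jaw -6.7 J [-0.15  0.48  1.29  0.01  1.41 -0.03] F [-3.8 -0.1  2.5] g 0.096 t 12.5
tcp in case 28.0 40.7
```

>>> play_rows --pt "10 -1.4 0 0 0 0 -1" --pt "10 -1.4 0.5 0 0 0 -1" --pt "10 -1.4 0 0 0 0 -1" --pt "10 -1.4 -1 0 0 0 -1" --pt "7 -1 -1.5 0 0 0 -1"

```text
time_s: 12.92
eef_pos: [636.7, 26.3, 222.7]
ee_rot: [-0.015, 0.747, 0.664, -0.007]
force: [-2.3, -0.7, 1.5]
grip_width: 0.095
```

```bash
python3 arc.py 6 0.08; python3 q.py
```

```text
theta 1.386 radius 137.6 want 134.1 F [-2.3 -0.7  1.5] g 0.095
1.47 [10.1 -1.4 -5.2]
1.55 [10.3 -1.4 -2.5]
1.63 [10.1 -1.4 -3.4]
1.71 [ 9.8 -1.3 -4.2]
1.79 [ 9.4 -1.3 -4.9]
1.87 [ 9.  -1.2 -5.7]
tcp [636.7  26.3 222.7] jaw -6.7 J [-0.15  0.59  1.1   0.01  1.48 -0.03] F [-2.3 -0.7  1.5] g 0.095 t 12.9167
tcp in case 76.2 40.8
```

>>> play_rows --pt "9 -1.3 -4 0 0 0 -1" --pt "10 -1.4 -3 0 0 0 -1" --pt "10 -1.4 -3.5 0 0 0 -1" --pt "9 -1.3 -4 0 0 0 -1" --pt "6 -0.8 -3 0 0 0 -1"

```text
time_s: 13.33
eef_pos: [682.6, 20.1, 208.9]
ee_rot: [-0.014, 0.747, 0.664, -0.006]
force: [-0.8, -1.4, -1.1]
grip_width: 0.094
```

```bash
python3 arc.py 3 0.05; python3 q.py
```

```text
theta 1.738 radius 137.9 want 134.1 F [-0.8 -1.4 -1.1] g 0.094
1.79 [ 4.1 -0.6 -6.6]
1.84 [ 5.7 -0.8 -3.5]
1.89 [ 5.5 -0.7 -3.8]
tcp [682.6  20.1 208.9] jaw -6.7 J [-0.14  0.71  0.94  0.01  1.52 -0.03] F [-0.8 -1.4 -1.1] g 0.094 t 13.3333
tcp in case 122.5 40.8
```

Near the stop: small steps, watching the force.

>>> play_rows --pt "4 -0.5 -3 0 0 0 -1" --pt "4 -0.5 -3 0 0 0 -1" --pt "4 -0.5 -2.5 0 0 0 -1" --pt "3 -0.4 -2 0 0 0 -1"

```text
time_s: 13.67
eef_pos: [691.2, 19.0, 203.2]
ee_rot: [-0.021, 0.747, 0.664, -0.014]
force: [-27.9, -0.3, 14.4]
grip_width: 0.093
```

```bash
python3 arc.py 1 0.05; python3 q.py
```

```text
theta 1.814 radius 137.2 want 134.1 F [-27.9  -0.3  14.4] g 0.093
1.86 [ 4.  -0.5 -6.2]
tcp [691.2  19.  203.2] jaw -6.7 J [-0.14  0.75  0.88  0.01  1.56 -0.03] F [-27.9  -0.3  14.4] g 0.093 t 13.6667
tcp in case 131.2 40.8
```

Stop contact at 28 N, theta about 1.82. Open gently and lift out.

>>> play_rows --pt "0 0 0 0 0 0 -1" --pt "0 0 0 0 0 0 -0.6" --pt "0 0 0 0 0 0 -0.5" --pt "0 0 0 0 0 0 -0.5"

```text
time_s: 14.0
eef_pos: [690.6, 19.5, 204.7]
ee_rot: [-0.021, 0.747, 0.665, -0.014]
force: [0.1, 0.9, -0.0]
grip_width: 0.251
```

```bash
python3 q.py
```

```text
tcp [690.6  19.5 204.7] jaw -6.6 J [-0.14  0.75  0.88  0.01  1.56 -0.03] F [ 0.1  0.9 -0. ] g 0.251 t 14.0
tcp in case 130.6 41.2
```

>>> play_rows --pt "0 0 8 0 0 0 -0.5" --pt "0 0 15 0 0 0 -0.5" --pt "0 0 20 0 0 0 -0.5" --pt "0 0 25 0 0 0 -0.5" --pt "0 0 10 0 0 0 -0.5"

```text
time_s: 14.42
eef_pos: [690.0, 19.9, 284.6]
ee_rot: [-0.023, 0.746, 0.665, -0.015]
force: [0.8, 0.0, 0.6]
grip_width: 0.249
```

```bash
python3 q.py;python3 - <<'E'
from h import *
a=optics.capture("top");b=optics.capture("scene")
A=cv2.resize(a["img"][130:250,265:400],None,fx=3.2,fy=3.2,interpolation=cv2.INTER_CUBIC)
B=cv2.resize(b["img"][100:250,240:370],None,fx=2.56,fy=2.56,interpolation=cv2.INTER_CUBIC)
cv2.imwrite("pics/a4.png",np.hstack([A[:384],B[:384]])[:, :800])
E
```

```text
tcp [690.   19.9 284.6] jaw -6.6 J [-0.14  0.74  0.7   0.01  1.76 -0.03] F [0.8 0.  0.6] g 0.249 t 14.4167
tcp in case 129.9 41.5
```

View pics/a4.png

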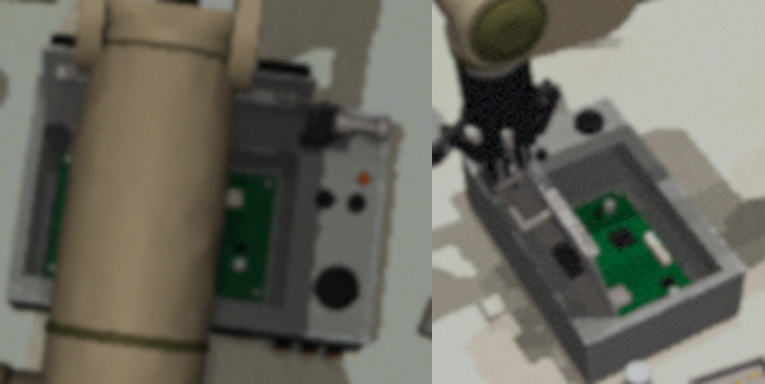

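The panel stands open at the rear and the board is exposed. The pin is still drawn out (top crop, head near (380,127)), with the lens cap at (337,288) undisturbed. I'll shut the fingers, straighten the tilt and go to the right of the pin head.

>>> play_rows --pt "0 -10 0 -0.012 -0.049 0 -1" --pt "-8 -25 0 0 0 -0.02 -1" --pt "-10 -30 0 0 0 0 -1" --pt "-10 -30 0 0 0 0 -1" --pt "-10 -30 0 0 0 0 -1"

```text
time_s: 14.93
eef_pos: [651.2, -102.3, 277.7]
ee_rot: [-0.004, 0.75, 0.661, -0.001]
force: [0.2, -0.8, -1.0]
grip_width: -0.0
```

>>> play_rows --pt "-10 -30 0 0 0 0 -1" --pt "-10 -30 0 0 0 0 -1" --pt "-8 -22 0 0 0 0 -1" --pt "0 0 0 0 0 0 -1" --pt "0 0 0 0 0 0 -1"

```text
time_s: 15.35
eef_pos: [618.2, -193.3, 272.2]
ee_rot: [-0.007, 0.752, 0.659, -0.002]
force: [-0.6, -0.2, -0.8]
grip_width: 0.0
```

```bash
python3 q.py
```

```text
tcp [ 618.2 -193.3  272.2] jaw -7.6 J [-0.48  0.59  0.98  0.    1.58 -0.35] F [-0.6 -0.2 -0.8] g 0.0 t 15.35
tcp in case 87.2 -179.4
```

>>> play_rows --pt "-1 -6 0 0 0 0 -1" --pt "-1 -6 -15 0 0 0 -1" --pt "0 0 -25 0 0 0 -1" --pt "0 0 -25 0 0 0 -1" --pt "0 0 -10 0 0 0 -1"

```text
time_s: 15.77
eef_pos: [618.0, -202.9, 195.7]
ee_rot: [-0.005, 0.751, 0.66, -0.001]
force: [0.5, -0.7, -0.9]
grip_width: -0.003
```

```bash
python3 q.py; python3 -c "
from h import *
p=(555.7,-3.9,-.134)
for n in('top','scene'):
    c=optics.capture(n); print(n,proj(c,np.r_[w(p,[[88,-164,133],[88,-154,144],[88,-175,110]]),[sense()['eef_pos']]]).round(1).tolist())
    x,y=proj(c,w(p,[[88,-164,133]]))[0].astype(int); cv2.imwrite(f'pics/{n}5.png',cv2.resize(c['img'][y-35:y+35,x-40:x+40],(400,350),interpolation=cv2.INTER_CUBIC))
cv2.imwrite('pics/a5.png',np.hstack([cv2.imread('pics/top5.png'),cv2.imread('pics/scene5.png')]))"
```

```text
tcp [ 618.  -202.9  195.7] jaw -7.3 J [-0.5   0.63  1.12  0.    1.41 -0.37] F [ 0.5 -0.7 -0.9] g -0.003 t 15.7667
tcp in case 88.3 -188.9
top [[385.7, 169.5], [382.9, 168.3], [388.2, 171.6], [397.4, 165.9]]
scene [[256.7, 152.1], [257.7, 151.7], [255.8, 154.7], [251.4, 133.3]]
```

View pics/a5.png

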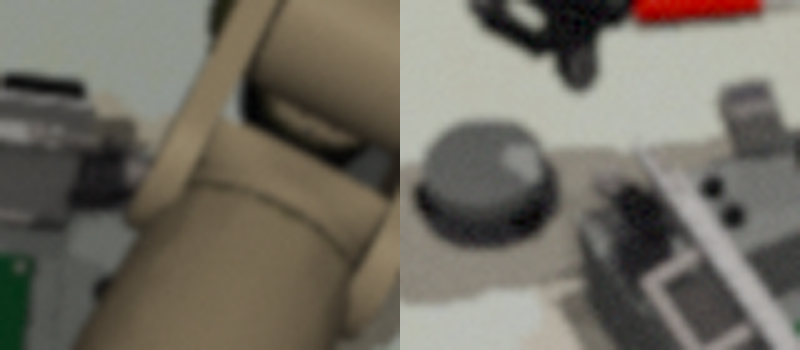

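The scene crop shows the fingertips at (578,85), where the projection of the TCP should be. Going straight down is clear of the fork at (630,210) and the tribrach at (490,185). Descend.

>>> play_rows --pt "0 0 -18 0 0 0 -1" --pt "0 0 -20 0 0 0 -1" --pt "0 0 -18 0 0 0 -1" --pt "0 0 -5 0 0 0 -1" --pt "0 0 0 0 0 0 -1"

```text
time_s: 16.28
eef_pos: [622.2, -202.3, 142.7]
ee_rot: [0.002, 0.75, 0.662, 0.001]
force: [-0.3, 0.1, -0.5]
grip_width: 0.001
```

```bash
python3 q.py
```

```text
tcp [ 622.2 -202.3  142.7] jaw -7.1 J [-0.49  0.67  1.18  0.    1.29 -0.37] F [-0.3  0.1 -0.5] g 0.001 t 16.2833
tcp in case 92.4 -187.8
```

>>> play_rows --pt "-4 0.5 -5 0 0 0 -1" --pt "-2 0 -6 0 0 0 -1" --pt "0 0 -5 0 0 0 -1" --pt "0 0 -2 0 0 0 -1" --pt "0 0 0 0 0 0 -1"

```text
time_s: 16.7
eef_pos: [617.6, -202.2, 128.7]
ee_rot: [0.005, 0.749, 0.662, 0.002]
force: [-0.4, 0.1, -0.9]
grip_width: 0.002
```

```bash
python3 q.py
```

```text
tcp [ 617.6 -202.2  128.7] jaw -7.1 J [-0.5   0.67  1.22  0.    1.24 -0.37] F [-0.4  0.1 -0.9] g 0.002 t 16.7
tcp in case 87.8 -188.3
```

>>> play_rows --pt "0 0 -3.5 0 0 0 -1" --pt "0.5 4 0 0 0 0 -1" --pt "0.5 4 0 0 0 0 -1" --pt "0.4 3 0 0 0 0 -1" --pt "0 0 0 0 0 0 -1"

```text
time_s: 17.12
eef_pos: [619.5, -190.3, 125.6]
ee_rot: [0.006, 0.749, 0.662, 0.003]
force: [-0.0, -0.3, 0.5]
grip_width: 0.001
```

```bash
python3 q.py
```

```text
tcp [ 619.5 -190.3  125.6] jaw -7.1 J [-0.48  0.67  1.24  0.    1.23 -0.36] F [-0.  -0.3  0.5] g 0.001 t 17.1167
tcp in case 88.1 -176.2
```

>>> play_rows --pt "0.4 3 0 0 0 0 -1" --pt "0.4 3 0 0 0 0 -1" --pt "0.4 3 0 0 0 0 -1" --pt "0 0 0 0 0 0 -1"

```text
time_s: 17.45
eef_pos: [620.8, -180.6, 125.7]
ee_rot: [0.006, 0.749, 0.662, 0.002]
force: [0.4, -0.3, -0.8]
grip_width: 0.003
```

```bash
python3 q.py
```

```text
tcp [ 620.8 -180.6  125.7] jaw -7.1 J [-0.46  0.66  1.24 -0.    1.23 -0.34] F [ 0.4 -0.3 -0.8] g 0.003 t 17.45
tcp in case 88.2 -166.4
```

>>> play_rows --pt "0.4 3 0 0 0 0 -1" --pt "0.4 3 0 0 0 0 -1" --pt "0.3 2 0 0 0 0 -1"

```text
time_s: 17.7
eef_pos: [621.9, -172.5, 125.8]
ee_rot: [0.006, 0.75, 0.662, 0.002]
force: [0.1, -1.6, -0.7]
grip_width: 0.001
```

>>> play_rows --pt "0.3 2 0 0 0 0 -1" --pt "0.3 2 0 0 0 0 -1"

```text
time_s: 17.87
eef_pos: [622.5, -168.1, 125.8]
ee_rot: [0.006, 0.75, 0.662, 0.002]
force: [-1.0, -1.5, -0.8]
grip_width: -0.002
```

```bash
python3 q.py
```

```text
tcp [ 622.5 -168.1  125.8] jaw -7.1 J [-0.44  0.66  1.25 -0.    1.22 -0.32] F [-1.  -1.5 -0.8] g -0.002 t 17.8667
tcp in case 88.2 -153.8
```

Drag of about 1.5 N, so the pin is moving. Continue until it bottoms.

>>> play_rows --pt "0.3 2 0 0 0 0 -1" --pt "0.3 2 0 0 0 0 -1"

```text
time_s: 18.03
eef_pos: [623.0, -165.1, 125.8]
ee_rot: [0.007, 0.75, 0.662, 0.001]
force: [-3.1, -16.3, -1.0]
grip_width: -0.002
```

```bash
python3 q.py
```

```text
tcp [ 623.  -165.1  125.8] jaw -7.1 J [-0.44  0.66  1.25 -0.    1.22 -0.31] F [ -3.1 -16.3  -1. ] g -0.002 t 18.0333
tcp in case 88.2 -150.8
```

>>> play_rows --pt "0.2 1.5 0 0 0 0 -1" --pt "0.2 1.5 0 0 0 0 -1"

```text
time_s: 18.2
eef_pos: [622.9, -165.4, 125.9]
ee_rot: [0.01, 0.75, 0.662, -0.001]
force: [-1.2, -8.2, -2.1]
grip_width: 0.0
```

```bash
python3 q.py
```

```text
tcp [ 622.9 -165.4  125.9] jaw -7.2 J [-0.44  0.66  1.25 -0.01  1.22 -0.31] F [-1.2 -8.2 -2.1] g 0.0 t 18.2
tcp in case 88.2 -151.0
```

The tool has hit a hard stop at case y -151, which is home (-140) minus the finger's half width of about 11 mm. Back off, rise and swing clear.

>>> play_rows --pt "-0.5 -5 0 0 0 0 -1" --pt "-1.5 -12 0 0 0 0 -1" --pt "-2 -15 3 0 0 0 -1" --pt "0 -5 20 0 0 0 -1" --pt "0 0 35 0 0 0 -1"

```text
time_s: 18.62
eef_pos: [615.8, -204.6, 178.5]
ee_rot: [0.003, 0.75, 0.662, -0.003]
force: [0.3, -0.5, 0.3]
grip_width: 0.001
```

>>> play_rows --pt "0 0 35 0 0 0 -1" --pt "-15 -15 25 0 0 0 -1" --pt "-25 -30 0 0 0 0 -1" --pt "-25 -30 0 0 0 0 -1" --pt "-25 -30 0 0 0 0 -1"

```text
time_s: 19.03
eef_pos: [526.2, -313.7, 250.6]
ee_rot: [0.009, 0.747, 0.664, 0.0]
force: [0.6, -0.8, 0.6]
grip_width: 0.002
```

>>> play_rows --pt "-25 -30 0 0 0 0 -1" --pt "-25 -30 0 0 0 0 -1" --pt "-25 -30 0 0 0 0 -1" --pt "-20 -25 0 0 0 0 -1" --pt "0 0 0 0 0 0 -1"

```text
time_s: 19.45
eef_pos: [418.8, -442.4, 253.4]
ee_rot: [0.011, 0.75, 0.661, 0.0]
force: [-0.2, 0.1, -0.4]
grip_width: 0.001
```

```bash
python3 q.py
python3 - <<'E'
from h import *
a=optics.capture("top");b=optics.capture("scene")
A=cv2.resize(a["img"][130:250,220:460],(800,400),interpolation=cv2.INTER_CUBIC)
B=cv2.resize(b["img"][100:260,210:370],(400,400),interpolation=cv2.INTER_CUBIC)
cv2.imwrite("pics/a6.png",A); cv2.imwrite("pics/b6.png",B)
p=(555.7,-3.9,-.134)
print(((proj(a,w(p,[[88,-140,133],[88,-164,133]]))-[220,130])*10/3).round(0))
E
```

```text
tcp [ 418.8 -442.4  253.4] jaw -7.2 J [-1.01  0.48  1.2   0.    1.44 -0.88] F [-0.2  0.1 -0.4] g 0.001 t 19.45
tcp in case -77.1 -452.8
[[526. 128.]
 [552. 132.]]
```

View pics/a6.png

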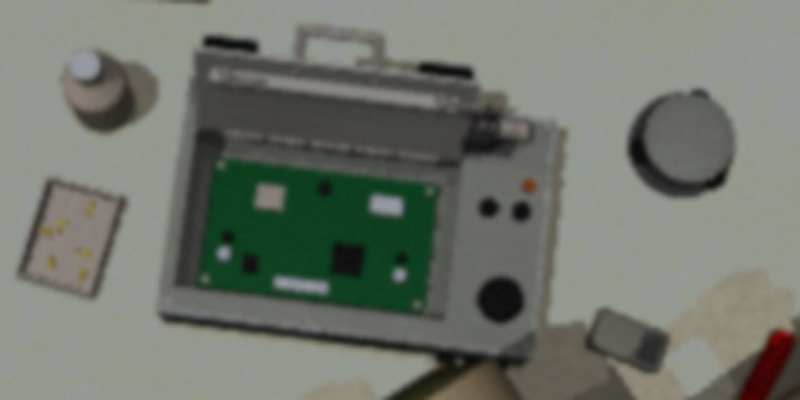

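View pics/b6.png

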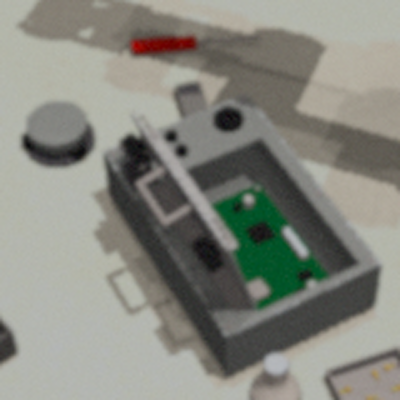

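The top view shows the pin head's outer face at about (527,128), against a predicted (526,128) for home and (552,132) for drawn out. The panel is open on its stop, both wings lie crosswise, and the lens cap, battery, tribrach, dish and bottle are where they were. Handing in.

```bash
python3 -c "
from rig import ctrl; print(ctrl.finish_job())"
```

```text
the job is handed in; nothing more can be done
None
```

I did the job in the order asked and handed it in at about 19.5 s of the 72 s allowed. Both wing fasteners are turned to unlocked, the panel is open on its stop, and the lock pin is pushed home. I then let go and moved the arm well clear.

- **Wings:** each turned until the wrist moment jumped to 0.8–0.9 N·m at its end stop. They show crosswise in the pictures.
- **Panel:** it met its stop at about 1.82 rad with roughly 30 N on the wrist, and it stayed there after release.
- **Pin:** it slid against about 1.5 N of drag, then stopped hard at about 16 N. A further push did not move it. In the last top view the head lies within about 1 pixel (in the enlarged view) of where it should be when home.
- **Other things:** the lens cap, battery, tribrach, dish, bottle and screwdriver look unmoved, and nothing touched the board. I did not check the brush in the closing pictures.
- **Disagreements:**
  - The two cameras gave case positions about 3 mm apart. I replaced them with the wing axes found by gripping.
  - The handle bar slipped about 3 mm in the grip during the swing, with no ill effect.

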